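# Set out a loudspeaker cabinet's hardware kit

## Task

Set out the hardware for the next cabinet: put the L-shaped and the T-shaped metal bracket each into the wooden nest block whose pocket has its shape, flat and fully home, leaving the third nest empty. Lay the loose plywood board flat on top of the pile of boards like it, edges in line with the pile; the pile's height is not known, so set the board down gently rather than dropping it or pushing it down hard. Leave the other things on the bench where they are.

Things in the scene. Friction and masses are not known exactly. Their poses are not given: they have to be found in the camera images.
- bracket_l: Loose L-shaped cast bracket of bare metal, 28 mm high, 0.13 to 0.25 kg, lying flat. Two equal legs 26 mm wide at right angles, each 76 mm long over the outside of the corner. Origin on the underside where the centre lines of the legs cross (13 mm from both outer faces); one leg runs along its +x, the other along its +y, both to 63 mm from the origin. Its z is up.
- bracket_t: Loose T-shaped cast bracket of bare metal, 28 mm high, 0.13 to 0.25 kg, lying flat. The cross bar is 80 mm long along its y (40 mm either way) and 26 mm wide; the stem is 26 mm wide and runs along its +x to 58 mm from the origin. Origin on the underside at the middle of the cross bar. Its z is up.
- board: Loose plywood board, 100 mm (x) by 56 mm (y) by 8 mm thick, 0.04 to 0.09 kg, lying flat on the bench; origin at the centre of its underside, z up.
- nest_l_pocket (a point): Nest block, pale wood, 118 mm square, 20 mm high, fixed to the bench, with an L-shaped pocket 12 mm deep (grey floor 8 mm above the bench), 2.5 mm wider than the bracket on every side. This point: on the pocket floor, where the bracket's origin comes to rest; its axes are those of the seated bracket. It is 25 mm to -x and 25 mm to -y of the block's centre, in these axes.
- nest_t_pocket (a point): Nest block, pale wood, 118 mm square, 20 mm high, fixed to the bench, with a T-shaped pocket 12 mm deep (grey floor 8 mm above the bench), 2.5 mm wider than the bracket on every side. This point: on the pocket floor, where the bracket's origin comes to rest; its axes are those of the seated bracket. It is 22.5 mm to -x of the block's centre, in these axes.
- nest_z: Third nest block, same wood and size, with a stepped Z-shaped pocket that fits neither bracket; it stays empty. Origin at the centre of its underside, on the bench.
- pile: Dark steel plate 116 mm (x) by 72 mm (y) by 6 mm, fixed to the bench, under a pile of plywood boards (100 mm along x, 56 mm along y, centred on it). Origin at the centre of the plate's underside. The pile's top lies anywhere from 18 to 48 mm above the bench and is not reported: see it or feel for it. The pile does not shift or yield when touched.
- pot: Bystander: small dark metal pot, 40 mm across, 34 mm high, standing among the parts; origin at the centre of its underside.
- tape: Bystander: roll of pale tape lying flat, 48 mm across, 18 mm high, among the parts; origin at the centre of its underside.
- hammer: Bystander: hammer, 240 mm long, lying behind the nests along its x; origin under it.
- can: Bystander: spray can, 64 mm across, 170 mm high, at the left; origin at the centre of its underside.
- jar: Bystander: amber glass jar, 68 mm across, 85 mm high, at the right; origin at the centre of its underside.
- screwdriver: Bystander: screwdriver, 170 mm long, lying at the left along its x; origin under it.

How it is judged:
At the end, for the whole second after the job is handed in: Each bracket rests in the pocket of its shape, within 6 mm sideways, 3 mm in height and 0.15 rad of the pocket point, tilted under 0.06 rad. The board rests on the pile, centres within 8 mm, tilted under 0.05 rad, within 0.12 rad of the pile's direction (either way round). All at rest (horizontal distance between bracket_l and nest_l_pocket below 0.006 m and z of bracket_l in the frame of nest_l_pocket between -0.003 and 0.003 m and angle between each of bracket_l, bracket_t's own z axis and vertical below 0.06 rad and angle between the x axis of bracket_l and the x axis of nest_l_pocket, either way round below 0.15 rad and linear speed of each of bracket_l, bracket_t, board below 0.02 m/s and horizontal distance between bracket_t and nest_t_pocket below 0.006 m and z of bracket_t in the frame of nest_t_pocket between -0.003 and 0.003 m and angle between the x axis of bracket_t and the x axis of nest_t_pocket, either way round below 0.15 rad and contact force between board and pile above 0.15 N and horizontal distance between board and pile below 0.008 m and angle between board's own z axis and vertical below 0.05 rad and angle between the x axis of board and the x axis of pile, either way round below 0.12 rad); the robot touches nothing.
It fails at once if the board is dropped or slammed onto the pile (faster than 0.45 m/s over the pile and below 60 mm above the bench), or pressed onto it with over 100 N (contact force between board and pile above 100 N or (horizontal distance between board and pile below 0.05 m and linear speed of board above 0.45 m/s and height (world z) of board below 0.06 m)).
It fails at once if one of the other things on the bench (pot, tape, hammer, can, jar, screwdriver) is moved by more than 30 mm (distance of any of pot, tape, hammer, can, jar, screwdriver from where it was at the start of the episode above 0.03 m).
It also fails if it takes over 72 s, if anything falls off the work surface, if the arm or the gripper's body presses on something with over 40 N, if the wrist force passes 120 N, or if a joint passes its speed limit or range.

## Robot

A 6-joint arm with a two-finger parallel gripper is mounted at the origin on the work surface. World frame = base frame: x ahead of the robot, y to its left, z up, the work surface at z = 0. Lengths are in m, angles in rad, forces in N, time in s.
With the tool pointing down it reaches from about 0.35 to 0.775 m from the base axis. Payload 7.3 kg.
Tool frame: the origin (TCP) lies midway between the tips of the shut fingers; the grasp point (between the pads) lies 19 mm behind it; z points along the fingers, y is the direction in which the jaws open and shut (so a half turn about z gives the same grasp; the last joint's range is limited). The gripper opens to 92 mm and grips with 3 to 60 N. Pads are 19 mm wide; open, the fingers measure 130 mm over their backs; the gripper's body (75 mm by 190 mm) begins 47 mm behind the grasp point.
Start: joints at [1.008, 0.342, 1.524, -0, 1.275, -0.146], TCP at [0.213, 0.48, 0.227] pointing down, gripper open.
Joint ranges: [-2.53, 2.53], [-0.77, 2.02], [0.04, 2.7], [-1, 4.14], [0.28, 2.66], [-3.11, 3.11]. Speed limits (rad/s): [2.57, 2.57, 3.14, 3.14, 3.14, 3.14].

## Interface

Orientations are given as a unit quaternion [w, x, y, z].
In Python, from station import robot gives the robot as it stands. The module is installed in compiled form; this text tells all that it offers.
- The arm moves only by the tool carry_out, never from a script. Its argument "series" is a list of rows, each a list of 4 numbers: the shift along the tool's x, y, z in cm, then the turn about the tool's z in degrees. A call has 1 to 5 rows; each row is the pose to reach, as a shift and turn from the pose commanded when the call began, along the tool's axes at that moment; what a row does not reach only later rows make up. A row lasts 1/12 s, in which the tool goes at most 41.7 mm and 7.16 degrees, less where a joint would pass 70% of its speed; a pose out of reach is approached as far as the arm can. A call with a gripper value outside its range is refused whole. "fingers" is the closure in counts, from 0 (fully open) to 255 (shut), set as the call begins (left out, the last holds). The fingers move at their own pace and stop on an object; "grip_force" is the grip in N (left out, the last holds). Time passes only in rows, so rows that repeat a pose let the fingers close. It gives the time, the measured TCP pose, the force and the opening at its end, in the units of the state.
- robot.read_state(): the state, without advancing time (a new reading comes with each control period).
- robot.grab_frame(name): name is "scene" or "top" or "wrist"; returns a dict with "frame" (384x512x3 uint8, red, green, blue), "vertical_fov" (degrees; the focal length in pixels is half the picture's height over the tangent of half this angle, whatever the lens; pixels are square), "cx", "cy" (the principal point, pixels), "D" ([k1, k2, p1, p2, k3] as OpenCV has them; the pictures are not rectified), "T" (4x4, takes a point from camera to world coordinates). Camera axes: x right, y down, z forward; pixel columns grow to the right and rows downward; lengths in m; the calibration is good to about 2 mm. A picture is of the moment at which its call begins. There is no depth.
- robot.sign_off(): hands the job in, once; it reports no verdict.
Trained networks look in the newest picture that a camera, given by its name, has taken for a name from the list of things; names that differ only in an ending like _2 or _b are one class to them, and where a whole thing is asked for, a point or a joint stands for the part that bears it (a point fixed in the world has none). Each returns a list of dicts, best first, with "confidence" (0 to 1); they miss things now and then, are a little off and sometimes report something else, mostly with a low value. They report only what shows in the picture. A call takes as long as a camera call.
- robot.search_frame(name, camera): "location" ([row, column] in pixels, amid what is visible of it).
- robot.trace(name, camera): "mask" (384x512 bool, what is visible of it) and "location" ([row, column] in pixels, amid what is visible of it).
- robot.tip_of(name, camera): "location" ([row, column] in pixels: a listed point, or the origin of a listed thing).
The state is a dict: "clock": time; "joints": joint angles; "qvel": joint speeds; "joint_torque": joint torques, N m; "ee_pos": TCP position; "ee_rot": TCP orientation; "wrist_force": force on the tool from outside, world axes, zero at the start; "wrist_torque": the same for the moment, N m; "finger_gap": finger opening in m.
Only numpy, scipy, OpenCV 4.12 (cv2) and the standard library are available. Lean on these libraries where they do the work, as an engineer would, in place of code of your own. Each camera call takes 0.05 s, during which the arm holds its last target. There are 200 camera calls.

## Working session

There is one attempt and no reset: what is moved stays moved. The work goes in short steps, Python scripts to look and compute and a tool call to move; the robot and the scene stay as the last step left them, time stands still between calls to the robot, and variables do not carry over. Pictures are saved under pics/ and viewed, about 8 in all and at most 12, crops included, and the job is handed in when it is done.

Besides the shell and the picture viewer there is one more tool, called after "Call:" as name(argument=value, ...) on one line, values as JSON. carry_out: Moves the arm, as the interface text tells. Its arguments: {"type":"object","properties":{"series":{"type":"array"},"fingers":{"type":"number"},"grip_force":{"type":"number"}},"required":["series"]}

```bash
mkdir -p pics
cat > h.py <<'E'
import numpy as np, cv2
from station import robot
def grab(c,fn=None):
    f=robot.grab_frame(c)
    if fn: cv2.imwrite('pics/'+fn,f['frame'][:,:,::-1])
    return f
def cam(f):
    fl=192/np.tan(np.radians(f['vertical_fov'])/2)
    return np.array([[fl,0,f['cx']],[0,fl,f['cy']],[0,0,1]]),np.array(f['D'],float),np.array(f['T'])
def p2w(f,rc,z):
    K,D,T=cam(f); rc=np.atleast_2d(rc).astype(float)
    u=cv2.undistortPoints(rc[:,None,::-1].copy(),K,D)[:,0]
    d=np.c_[u,np.ones(len(u))]@T[:3,:3].T
    return T[:3,3]+d*((z-T[2,3])/d[:,2])[:,None]
def w2p(f,P):
    K,D,T=cam(f); P=np.atleast_2d(P).astype(float)
    c=(P-T[:3,3])@T[:3,:3]
    return cv2.projectPoints(c,np.zeros(3),np.zeros(3),K,D)[0][:,0]  # x,y
E
python3 - <<'E'
from h import *
s=robot.read_state();print({k:np.round(v,3) for k,v in s.items()})
fs={c:grab(c,c+'0.png') for c in('top','scene')}
for c in fs: print(c,np.round(fs[c]['T'],3).tolist())
for n in ['bracket_l','bracket_t','board','nest_l_pocket','nest_t_pocket','nest_z','pile','pot','tape','hammer','can','jar','screwdriver']:
  for c in ['top']:
    r=robot.tip_of(n,c)
    print(n,[(round(d['confidence'],2),np.round(d['location']).tolist(),np.round(p2w(fs[c],d['location'],0.008 if 'pocket' in n else 0)[0,:2],3).tolist()) for d in r[:2]])
E
```

```text
{'clock': np.float64(0.0), 'joints': array([ 1.008,  0.343,  1.525, -0.   ,  1.275, -0.146]), 'qvel': array([-0.001,  0.   , -0.002,  0.   ,  0.002, -0.   ]), 'joint_torque': array([  0.   , -43.124, -24.423,   0.072,   0.056,  -0.   ]), 'ee_pos': array([0.212, 0.48 , 0.226]), 'ee_rot': array([-0.   ,  0.207,  0.978, -0.001]), 'wrist_force': array([ 1.737,  0.005, -0.631]), 'wrist_torque': array([-0.003, -0.03 , -0.006]), 'finger_gap': np.float64(0.092)}
top [[-0.013, -0.995, 0.103, 0.501], [-1.0, 0.012, -0.01, 0.009], [0.009, -0.103, -0.995, 1.248], [0.0, 0.0, 0.0, 1.0]]
scene [[-0.474, 0.752, -0.458, 1.177], [0.88, 0.4, -0.255, 0.312], [-0.008, -0.524, -0.852, 1.143], [0.0, 0.0, 0.0, 1.0]]
bracket_l [(0.97, [246.0, 165.0], [0.456, 0.261]), (0.72, [252.0, 333.0], [0.432, -0.253])]
bracket_t [(0.97, [246.0, 165.0], [0.456, 0.261]), (0.72, [252.0, 333.0], [0.432, -0.253])]
board [(0.55, [246.0, 257.0], [0.454, -0.019])]
nest_l_pocket [(0.94, [205.0, 229.0], [0.581, 0.064])]
nest_t_pocket [(0.78, [200.0, 337.0], [0.591, -0.269]), (0.52, [248.0, 334.0], [0.443, -0.254])]
nest_z [(0.55, [200.0, 278.0], [0.595, -0.087])]
pile [(0.9, [194.0, 164.0], [0.616, 0.267])]
pot [(0.55, [250.0, 291.0], [0.441, -0.123])]
tape [(0.65, [256.0, 214.0], [0.424, 0.112]), (0.33, [251.0, 293.0], [0.438, -0.13])]
hammer [(0.64, [241.0, 104.0], [0.474, 0.446]), (0.62, [141.0, 229.0], [0.781, 0.065])]
can [(0.84, [184.0, 103.0], [0.65, 0.455])]
jar [(0.42, [244.0, 104.0], [0.467, 0.449])]
screwdriver [(0.74, [243.0, 108.0], [0.469, 0.435]), (0.23, [203.0, 279.0], [0.584, -0.09])]
```

Run:
```python
import cv2
a=cv2.imread('pics/top0.png')[110:290,80:400]
cv2.imwrite('pics/a.png',cv2.resize(a,(800,450),interpolation=cv2.INTER_CUBIC))
```

```text
(no output)
```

View pics/a.png

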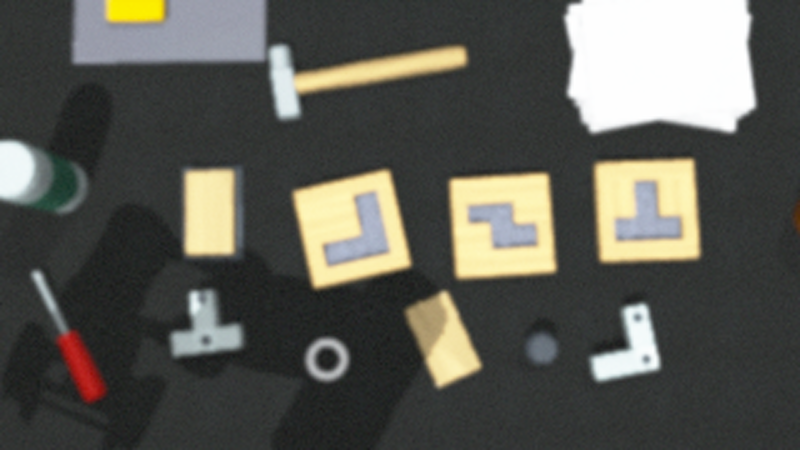

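View pics/scene0.png

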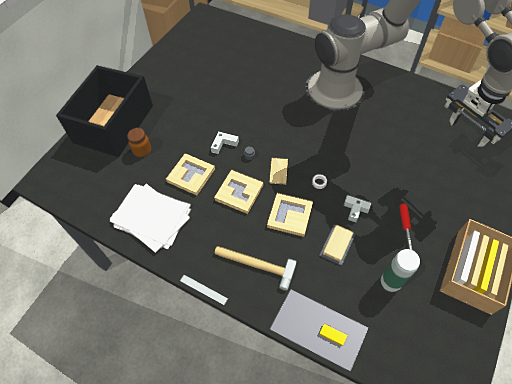

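```bash
cat > fit.py <<'E'
from h import *
from scipy.optimize import minimize
def box(x0,x1,y0,y1,z0,z1): return np.array([[x,y,z] for x in(x0,x1) for y in(y0,y1) for z in(z0,z1)])/1000.
L=lambda z0=0,z1=28:[box(-13,63,-13,13,z0,z1),box(-13,13,-13,63,z0,z1)]
T=lambda z0=0,z1=28:[box(-13,13,-40,40,z0,z1),box(-13,58,-13,13,z0,z1)]
BOARD=[box(-50,50,-28,28,0,8)]
NEST=lambda cx,cy:[box(-59+cx,59+cx,-59+cy,59+cy,-8,12)]
def render(f,parts,p,z0,S=4):
    m=np.zeros((384*S,512*S),np.uint8); c,s=np.cos(p[2]),np.sin(p[2])
    for P in parts:
        W=np.c_[P[:,0]*c-P[:,1]*s+p[0],P[:,0]*s+P[:,1]*c+p[1],P[:,2]+z0]
        q=(w2p(f,W)+.5)*S-.5
        cv2.fillConvexPoly(m,cv2.convexHull(np.round(q*16).astype(np.int32)),255,shift=4)
    return cv2.resize(m,(512,384),interpolation=cv2.INTER_AREA)/255.
def fit(obs,parts,p0,z0=0,pf=None):
    "obs: list of (frame,mask). pf(p)->parts for extra params"
    def cost(p):
        c=0
        for f,m in obs:
            r=render(f,pf(p) if pf else parts,p,z0); c+=1-np.minimum(r,m).sum()/np.maximum(r,m).sum()
        return c/len(obs)
    d=[.012,.012,.12]+[.01]*(len(p0)-3)
    sim=np.vstack([p0]+[np.array(p0)+np.eye(len(p0))[i]*d[i] for i in range(len(p0))])
    r=minimize(cost,p0,method='Nelder-Mead',options=dict(initial_simplex=sim,xatol=2e-4,fatol=1e-4,maxfev=250))
    return r.x,r.fun
def wood(f,xy,rad=.095):
    h=cv2.cvtColor(f['frame'],cv2.COLOR_RGB2HSV)
    m=((h[...,0]>10)&(h[...,0]<32)&(h[...,1]>60)&(h[...,2]>70)).astype(np.uint8)
    m=cv2.morphologyEx(m,cv2.MORPH_OPEN,np.ones((2,2)))
    n,lab=cv2.connectedComponents(m); u,v=w2p(f,[[*xy,.015]])[0]
    yy,xx=np.mgrid[:384,:512]; near=np.hypot(xx-u,yy-v)<25
    k=np.bincount(lab[near&(lab>0)]).argmax() 
    c,_=cv2.findContours((lab==k).astype(np.uint8),cv2.RETR_EXTERNAL,cv2.CHAIN_APPROX_NONE)
    o=np.zeros((384,512),np.uint8); cv2.drawContours(o,c,-1,1,-1); return o
def tr(n,c,f,xy):
    r=robot.trace(n,c); u,v=w2p(f,[[*xy,.01]])[0]
    r=[d for d in r if np.hypot(d['location'][1]-u,d['location'][0]-v)<25]
    return np.array(r[0]['mask'],float) if r else None
E
cat > a.py <<'E'
from fit import *
fs={c:grab(c) for c in('top','scene')}
def go(n,parts,p0,z0,src,pf=None):
    obs={}
    for c in fs:
        m=wood(fs[c],p0[:2]) if src=='w' else tr(n,c,fs[c],p0[:2])
        if m is not None: obs[c]=(fs[c],m.astype(float))
    for key in [[k] for k in obs]+[list(obs)]:
        x,e=fit([obs[k] for k in key],parts,p0,z0,pf); print(n,src,key,np.round(x,4),round(e,3))
go('bracket_l',L(),[.445,-.255,.2],0,'t')
go('bracket_t',T(),[.455,.25,.14],0,'t')
go('board',BOARD,[.454,-.02,.41],0,'w')
go('nest_l',NEST(25,25),[.58,.06,.2],.008,'w')
go('nest_t',NEST(22.5,0),[.59,-.26,.03],.008,'w')
go('pile',None,[.60,.267,0,.03],0,'w',lambda p:[box(-50,50,-28,28,6,max(10,p[3]*1000))])
E
python3 a.py
```

```text
bracket_l t ['top'] [ 0.4307 -0.2612  0.1698] 0.083
bracket_l t ['scene'] [ 0.4298 -0.2606  0.1686] 0.067
bracket_l t ['top', 'scene'] [ 0.4302 -0.2608  0.1613] 0.078
bracket_t t ['top'] [0.4612 0.2631 0.1464] 0.19
bracket_t t ['scene'] [0.4593 0.265  0.1056] 0.135
bracket_t t ['top', 'scene'] [0.4604 0.2647 0.1096] 0.167
board w ['top'] [ 0.4515 -0.0221  0.3972] 0.152
board w ['scene'] [ 0.4584 -0.013   0.4166] 0.07
board w ['top', 'scene'] [ 0.4567 -0.0148  0.4008] 0.156
nest_l w ['top'] [0.5697 0.0556 0.2457] 0.139
nest_l w ['scene'] [0.5741 0.0664 0.2193] 0.056
nest_l w ['top', 'scene'] [0.5732 0.0651 0.2163] 0.111
nest_t w ['top'] [ 0.5852 -0.2735 -0.0308] 0.12
nest_t w ['scene'] [ 0.5883 -0.2665  0.0192] 0.036
nest_t w ['top', 'scene'] [ 0.5878 -0.2698  0.0176] 0.106
pile w ['top'] [0.6103 0.261  0.0071 0.0283] 0.032
pile w ['scene'] [ 0.6143  0.2681 -0.0037  0.024 ] 0.076
pile w ['top', 'scene'] [0.6112 0.2644 0.034  0.0168] 0.132
```

```bash
cat > plan.py <<'E'
from h import *
from scipy.spatial.transform import Rotation as R
def plan(xyz,jawdeg,label=''):
    s=robot.read_state(); q=s['ee_rot']; M=R.from_quat([q[1],q[2],q[3],q[0]]).as_matrix()
    d=M.T@(np.array(xyz)-s['ee_pos'])*100
    j=np.degrees(np.arctan2(M[1,1],M[0,1])); t=-(jawdeg-j); t=(t+90)%180-90
    n=max(np.linalg.norm(d)/4.17,abs(t)/7.16)
    print(label,'shift cm',np.round(d,2),'turn',round(t,1),'rows>=',round(n,2),'j6',round(s['joints'][5],2),'t',round(float(s['clock']),2))
def grip(p,lx,ly=0): 
    c,s=np.cos(p[2]),np.sin(p[2]); return np.array([p[0]+c*lx-s*ly,p[1]+s*lx+c*ly])
E
python3 -c "
from plan import *
p=[.460,.264,.11]; plan([*grip(p,.04),.20],90+np.degrees(p[2]))
f=grab('wrist'); print(np.round(f['T'],3).tolist(), f['vertical_fov'])"
```

```text
shift cm [-34.84  -7.73   2.67] turn -30.2 rows>= 8.58 j6 -0.15 t 1.05
[[0.405, 0.874, 0.268, 0.14], [0.914, -0.387, -0.118, 0.513], [0.001, 0.293, -0.956, 0.385], [0.0, 0.0, 0.0, 1.0]] 71.23932362151874
```

Call:
carry_out(series=[[-3.5,-0.8,0.3,0],[-7,-1.6,0.5,0],[-10.5,-2.3,0.8,0],[-14,-3.1,1,0],[-17.4,-3.9,1.3,0]], fingers=0, grip_force=40)

```text
clock: 1.52
ee_pos: [0.3571, 0.3729, 0.2139]
ee_rot: [0.0, 0.207, 0.978, 0.0]
wrist_force: [0.1, 0.7, -1.3]
finger_gap: 0.0919
```

Call:
carry_out(series=[[-3.5,-0.8,0.3,-6],[-7,-1.6,0.5,-12],[-10.5,-2.3,0.8,-18],[-14,-3.1,1,-24],[-17.4,-3.8,1.4,-30]])

```text
clock: 1.93
ee_pos: [0.5011, 0.2674, 0.2]
ee_rot: [0.0, -0.056, 0.998, 0.0]
wrist_force: [0.1, 0.5, 0.7]
finger_gap: 0.0916
```

Call:
carry_out(series=[[0,0,0,0],[0,0,0,0],[0,0,0,0]])

```text
clock: 2.18
ee_pos: [0.4991, 0.2689, 0.1995]
ee_rot: [-0.0, -0.052, 0.999, 0.0]
wrist_force: [0.3, 0.2, -0.2]
finger_gap: 0.0915
```

```bash
cat > b.py <<'E'
import sys
from fit import *
from plan import *
def wfit(n,parts,p0,z0=0,fn=None,m=None,verbose=1):
    f=grab('wrist',fn)
    if m is None: m=tr2(n,f,p0)
    else: m=m(f)
    if m is None: print('no mask',robot.search_frame(n,'wrist')); return
    x,e=fit([(f,m.astype(float))],parts,p0,z0); print(n,np.round(x,4),round(e,3)); 
    if fn:
        im=f['frame'][:,:,::-1].copy(); r=(render(f,parts,x,z0)>.5).astype(np.uint8)
        for k,col in((r,(0,0,255)),(m.astype(np.uint8),(0,255,0))):
            cv2.drawContours(im,cv2.findContours(k,cv2.RETR_LIST,cv2.CHAIN_APPROX_NONE)[0],-1,col,1)
        cv2.imwrite('pics/'+fn,im)
    return x
def tr2(n,f,p0):
    r=robot.trace(n,'wrist'); u,v=w2p(f,[[*p0[:2],.01]])[0]
    r=[d for d in r if np.hypot(d['location'][1]-u,d['location'][0]-v)<70]
    return np.array(r[0]['mask'],float) if r else None
E
python3 - <<'E'
from b import *
x=wfit('bracket_t',T(),[.460,.264,.11],0,'w1.png')
print(robot.read_state()['ee_pos'])
plan([*grip(x,.04),.015],90+np.degrees(x[2]))
E
```

```text
no mask []
[0.49865215 0.26973135 0.20003003]Traceback (most recent call last):
  File "<stdin>", line 4, in <module>
  File "plan.py", line 10, in grip
    c,s=np.cos(p[2]),np.sin(p[2]); return np.array([p[0]+c*lx-s*ly,p[1]+s*lx+c*ly])
               ~^^^
TypeError: 'NoneType' object is not subscriptable
```

View pics/w1.png

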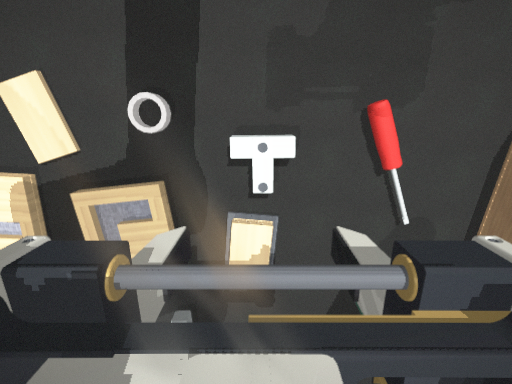

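```bash
cat >> b.py <<'E'
def metal(xy,thr=110):
    def g(f):
        h=cv2.cvtColor(f['frame'],cv2.COLOR_RGB2HSV); m=((h[...,1]<70)&(h[...,2]>thr)).astype(np.uint8)
        m=cv2.morphologyEx(m,cv2.MORPH_OPEN,np.ones((3,3)))
        n,lab=cv2.connectedComponents(m); u,v=w2p(f,[[*xy,.028]])[0]
        yy,xx=np.mgrid[:384,:512]; near=np.hypot(xx-u,yy-v)<20
        k=np.bincount(lab[near&(lab>0)]).argmax(); o=np.zeros((384,512),np.uint8)
        c,_=cv2.findContours((lab==k).astype(np.uint8),cv2.RETR_EXTERNAL,cv2.CHAIN_APPROX_NONE)
        cv2.drawContours(o,c,-1,1,-1); return o
    return g
E
python3 - <<'E'
from b import *
x=wfit('bracket_t',T(),[.460,.264,.11],0,'w2.png',m=metal([.46,.264]))
x2=wfit('bracket_t top only',T(27,28),[.460,.264,.11],0,None,m=metal([.46,.264]))
plan([*grip(x,.04),.015],90+np.degrees(x[2]))
E
```

```text
bracket_t [0.4593 0.2679 0.1185] 0.023
bracket_t top only [0.4586 0.2677 0.1209] 0.063
 shift cm [-0.04  0.29 18.51] turn -0.6 rows>= 4.44 j6 -1.32 t 2.43
```

View pics/w2.png

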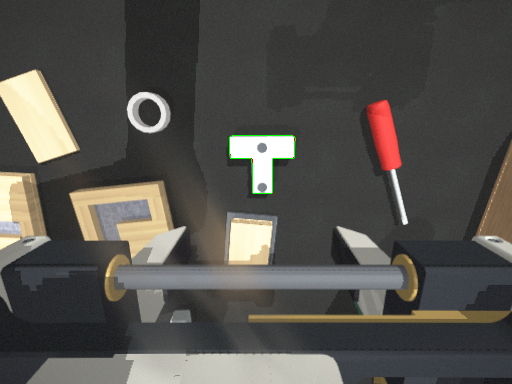

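Call:
carry_out(series=[[0,0.1,4,-0.6],[0,0.3,8,-0.6],[0,0.3,12,-0.6],[0,0.3,15.5,-0.6],[0,0.3,17.5,-0.6]])

```text
clock: 2.85
ee_pos: [0.4967, 0.2716, 0.0212]
ee_rot: [-0.002, -0.059, 0.998, -0.001]
wrist_force: [-0.3, -0.0, -0.2]
finger_gap: 0.092
```

Call:
carry_out(series=[[0,0,0.6,0],[0,0,1,0],[0,0,1,0]])

```text
clock: 3.1
ee_pos: [0.4995, 0.2723, 0.0152]
ee_rot: [0.0, -0.059, 0.998, 0.0]
wrist_force: [0.1, 0.8, 0.1]
finger_gap: 0.0919
```

Call:
carry_out(series=[[0,0,0,0],[0,0,0,0],[0,0,0,0],[0,0,0,0],[0,0,0,0]], fingers=255)

```text
clock: 3.52
ee_pos: [0.4996, 0.2719, 0.0154]
ee_rot: [0.001, -0.059, 0.998, 0.0]
wrist_force: [-0.4, -0.3, 0.5]
finger_gap: 0.0631
```

Call:
carry_out(series=[[0,0,0,0],[0,0,0,0]])

```text
clock: 3.68
ee_pos: [0.4993, 0.2718, 0.0149]
ee_rot: [0.0, -0.059, 0.998, 0.0]
wrist_force: [0.1, 0.6, 0.1]
finger_gap: 0.0496
```

Call:
carry_out(series=[[0,0,0,0],[0,0,0,0],[0,0,0,0],[0,0,0,0],[0,0,0,0]])

```text
clock: 4.1
ee_pos: [0.4992, 0.2717, 0.0147]
ee_rot: [-0.0, -0.059, 0.998, -0.0]
wrist_force: [-0.4, 0.0, -0.2]
finger_gap: 0.0255
```

Call:
carry_out(series=[[0,0,-2,0],[0,0,-5,0],[0,0,-9,0],[0,0,-13,0],[0,0,-16,0]])

```text
clock: 4.52
ee_pos: [0.4996, 0.2719, 0.1777]
ee_rot: [0.001, -0.059, 0.998, 0.0]
wrist_force: [0.8, 0.7, -1.3]
finger_gap: 0.0258
```

Run:
```python
from b import *
s=robot.read_state(); print(s['ee_pos'],s['finger_gap'],s['wrist_force'])
plan([.67,-.268,.18],91)
```

```text
[0.49959127 0.27194511 0.17767727] 0.025790365035788857 [ 0.8114547   0.69478876 -1.31400054]
 shift cm [-10.6  -55.62  -0.24] turn 5.7 rows>= 13.58 j6 -1.32 t 4.52
```

Call:
carry_out(series=[[-0.5,-2.5,0,0],[-1.2,-6.3,0,0],[-2,-10,0,0],[-2.8,-14,0,0],[-3.6,-18,0,0]])

```text
clock: 4.93
ee_pos: [0.556, 0.0958, 0.1745]
ee_rot: [-0.0, -0.059, 0.998, 0.0]
wrist_force: [0.6, 0.1, -2.0]
finger_gap: 0.0257
```

Call:
carry_out(series=[[-0.8,-4,0,0],[-1.6,-8,0,0],[-2.4,-12,0,0],[-3.2,-16,0,0],[-4,-20,0,0]])

```text
clock: 5.35
ee_pos: [0.6192, -0.0987, 0.1743]
ee_rot: [-0.0, -0.059, 0.998, 0.0]
wrist_force: [0.9, 0.0, -2.3]
finger_gap: 0.0254
```

Call:
carry_out(series=[[-0.8,-4,0,1.2],[-1.6,-8,0,2.4],[-2.2,-12,0,3.6],[-2.7,-15.6,0,4.8],[-3,-17.6,0,5.7]])

```text
clock: 5.77
ee_pos: [0.6692, -0.2725, 0.1734]
ee_rot: [-0.0, -0.007, 1.0, -0.0]
wrist_force: [0.5, -0.0, -1.6]
finger_gap: 0.0258
```

Call:
carry_out(series=[[0,0,0,0],[0,0,0,0],[0,0,0,0]])

```text
clock: 6.02
ee_pos: [0.6692, -0.267, 0.1739]
ee_rot: [-0.001, -0.009, 1.0, 0.001]
wrist_force: [-0.9, 0.8, -2.1]
finger_gap: 0.0257
```

```bash
cat >> b.py <<'E'
def woodm(xy): return lambda f: wood(f,xy)
E
python3 - <<'E'
from b import *
s=robot.read_state(); print(s['ee_pos'],s['finger_gap'],s['joints'])
x=wfit('nest_t',NEST(22.5,0),[.588,-.268,.018],.008,'w3.png',m=woodm([.611,-.268]))
for z in(.06,.0235): plan([*grip(x,.04),z],90+np.degrees(x[2]))
E
```

```text
[ 0.66920533 -0.26704631  0.17393961] 0.02565115257070214 [-4.86214567e-01  7.56902005e-01  9.53501815e-01  6.67021962e-04
  1.43305585e+00 -2.07538380e+00]
nest_t [ 0.5865 -0.2666  0.027 ] 0.686
 shift cm [ 4.28  0.17 11.44] turn -0.5 rows>= 2.93 j6 -2.08 t 6.07
 shift cm [ 4.27  0.16 15.09] turn -0.5 rows>= 3.76 j6 -2.08 t 6.07
```

View pics/w3.png

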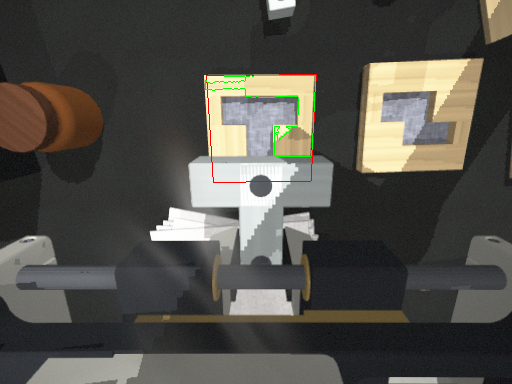

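Run:
```python
from b import *
f=grab('wrist'); s=robot.read_state()['ee_pos']
def W(p,lx,ly,z): return [*grip(p,lx,ly),z]
p=[.5865,-.2666,.02]
print('block top back corners',w2p(f,[W(p,-.0365,-.059,.02),W(p,-.0365,.059,.02)]).round(1).tolist())
print('pocket far corners', w2p(f,[W(p,-.0155,-.0425,.02),W(p,-.0155,.0425,.02),W(p,-.0155,-.0425,.008),W(p,-.0155,.0425,.008)]).round(1).tolist())
b=[s[0]-.04,s[1],.012]
print('bar top',w2p(f,[W(b,x,y,s[2]+.013) for x in(-.013,.013) for y in(-.04,.04)]).round(1).tolist())
im=f['frame'][60:220,180:340,::-1]; cv2.imwrite('pics/w4.png',cv2.resize(im,(800,800)[:2] and (600,600),interpolation=cv2.INTER_CUBIC))
```

```text
block top back corners [[205.7, 74.2], [315.9, 74.1]]
pocket far corners [[222.0, 95.2], [299.7, 95.1], [223.4, 95.9], [298.2, 95.8]]
bar top [[187.4, 163.1], [333.8, 164.1], [190.7, 208.0], [329.9, 208.9]]
```

View pics/w4.png

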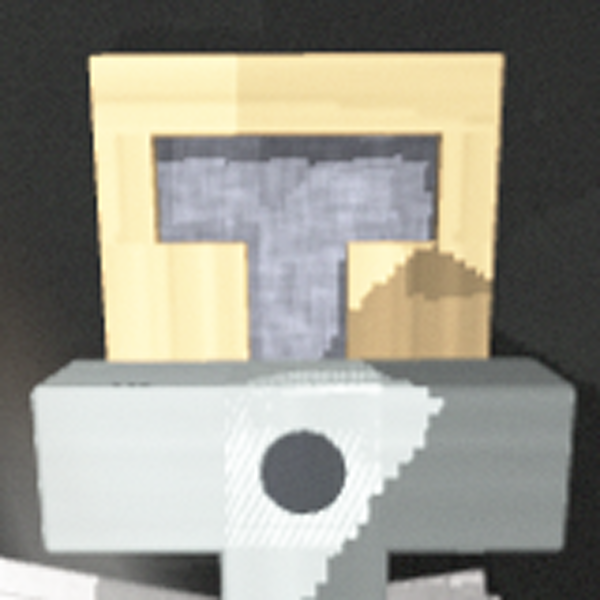

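Call:
carry_out(series=[[1.4,-0.1,2,0],[2.8,-0.1,5,0],[4.2,-0.15,8.5,0],[4.2,-0.15,11,0],[4.2,-0.15,12.6,0]])

```text
clock: 6.53
ee_pos: [0.6256, -0.268, 0.0461]
ee_rot: [-0.002, -0.01, 1.0, 0.001]
wrist_force: [0.3, 0.6, -2.4]
finger_gap: 0.0254
```

Call:
carry_out(series=[[0,0,0,0],[0,0,0,0],[0,0,0,0]])

```text
clock: 6.78
ee_pos: [0.6288, -0.27, 0.0506]
ee_rot: [0.001, -0.009, 1.0, -0.001]
wrist_force: [0.2, 1.1, -1.0]
finger_gap: 0.0259
```

Run:
```python
from b import *
for i in range(3): print(np.round(robot.read_state()['ee_pos'],4)); f=grab('wrist')
cv2.imwrite('pics/w5.png',cv2.resize(f['frame'][60:380,100:420,::-1],(600,600)))
```

```text
[ 0.6288 -0.27    0.0506]
[ 0.629  -0.2703  0.051 ]
[ 0.6289 -0.2704  0.0509]
```

View pics/w5.png

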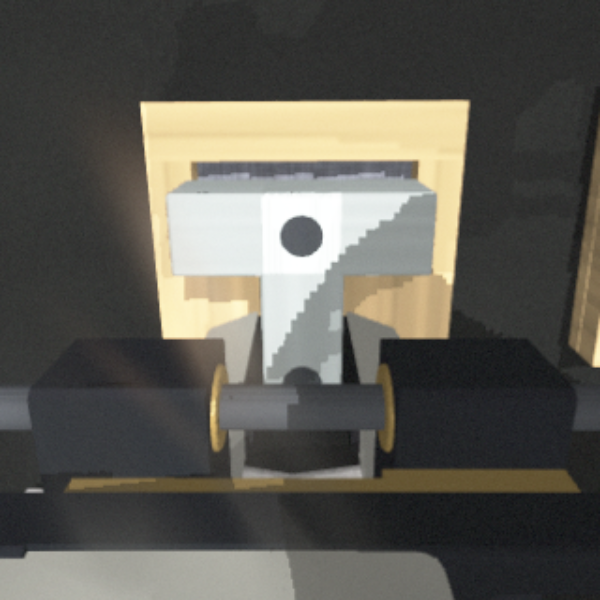

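Call:
carry_out(series=[[0.14,0.17,0,0],[0.14,0.17,0.6,0],[0.14,0.17,1.2,0],[0.14,0.17,1.7,0],[0.14,0.17,1.7,0]])

```text
clock: 7.35
ee_pos: [0.6252, -0.2681, 0.0298]
ee_rot: [-0.001, -0.009, 1.0, 0.001]
wrist_force: [-0.3, 0.5, -1.8]
finger_gap: 0.0254
```

Call:
carry_out(series=[[0,0,0.2,0],[0,0,0.4,0],[0,0,0.6,0],[0,0,0.8,0],[0,0,0.8,0]])

```text
clock: 7.77
ee_pos: [0.626, -0.2685, 0.0232]
ee_rot: [-0.0, -0.009, 1.0, 0.0]
wrist_force: [-0.4, -0.6, -1.4]
finger_gap: 0.0253
```

Call:
carry_out(series=[[0,0,0,0],[0,0,0,0],[0,0,0,0],[0,0,0,0],[0,0,0,0]], fingers=0)

```text
clock: 8.18
ee_pos: [0.6263, -0.2687, 0.024]
ee_rot: [0.0, -0.009, 1.0, -0.0]
wrist_force: [-0.2, 0.0, 0.2]
finger_gap: 0.0544
```

Call:
carry_out(series=[[0,0,-2,0],[0,0,-5,0],[0,0,-9,0],[0,0,-13,0],[0,0,-16.5,0]])

```text
clock: 8.6
ee_pos: [0.6263, -0.2686, 0.1916]
ee_rot: [0.001, -0.009, 1.0, -0.0]
wrist_force: [1.1, -0.3, 0.8]
finger_gap: 0.0875
```

Run:
```python
from b import *
print(robot.read_state()['ee_pos'])
wfit('T seated',T(),[.587,-.268,.02],.008,'w6.png',m=metal([.59,-.268]))
plan([*grip([.430,-.261,.165],.038),.19],90+9.5)
```

```text
[ 0.62628203 -0.26861742  0.19156408]
T seated [ 0.5856 -0.2681  0.0184] 0.062
 shift cm [16.13  1.83  0.79] turn -8.5 rows>= 3.9 j6 -2.11 t 8.65
```

Call:
carry_out(series=[[3.5,0.4,0.1,-2],[7,0.8,0.3,-4],[10.5,1.2,0.5,-6],[14,1.5,0.8,-8.5],[16.1,1.8,0.8,-8.5]])

```text
clock: 9.07
ee_pos: [0.4615, -0.2526, 0.1802]
ee_rot: [-0.001, -0.084, 0.996, 0.001]
wrist_force: [1.3, -1.5, 0.5]
finger_gap: 0.0919
```

Call:
carry_out(series=[[0,0,0,0],[0,0,0,0],[0,0,0,0]])

```text
clock: 9.32
ee_pos: [0.4657, -0.2538, 0.1811]
ee_rot: [0.001, -0.083, 0.997, -0.0]
wrist_force: [0.1, -0.6, -0.7]
finger_gap: 0.0915
```

Run:
```python
from b import *
print(robot.read_state()['ee_pos'])
x=wfit('L',L(),[.430,-.261,.165],0,'w7.png',m=metal([.445,-.261]))
plan([*grip(x,.038),.015],90+np.degrees(x[2]))
```

```text
[ 0.46572082 -0.25383668  0.18111534]
L [ 0.4293 -0.2587  0.1736] 0.024
 shift cm [-0.09  0.16 16.59] turn -0.4 rows>= 3.98 j6 -2.38 t 9.37
```

Call:
carry_out(series=[[-0.1,0.15,4,-0.4],[-0.1,0.15,8,-0.4],[-0.1,0.15,11.5,-0.4],[-0.1,0.15,14,-0.4],[-0.1,0.15,15.6,-0.4]])

```text
clock: 9.78
ee_pos: [0.4653, -0.2508, 0.0212]
ee_rot: [-0.001, -0.087, 0.996, 0.001]
wrist_force: [-0.5, 0.7, -0.2]
finger_gap: 0.0922
```

Call:
carry_out(series=[[0,0,0.5,0],[0,0,1,0],[0,0,1,0]])

```text
clock: 10.03
ee_pos: [0.4662, -0.2518, 0.0143]
ee_rot: [-0.0, -0.087, 0.996, 0.0]
wrist_force: [0.0, 0.8, 0.2]
finger_gap: 0.0916
```

Call:
carry_out(series=[[0,0,0,0],[0,0,0,0],[0,0,0,0],[0,0,0,0],[0,0,0,0]], fingers=255)

```text
clock: 10.45
ee_pos: [0.4659, -0.252, 0.0153]
ee_rot: [0.0, -0.086, 0.996, -0.0]
wrist_force: [0.3, 0.5, -0.5]
finger_gap: 0.0631
```

Call:
carry_out(series=[[0,0,0,0],[0,0,0,0],[0,0,0,0],[0,0,0,0],[0,0,0,0]])

```text
clock: 10.87
ee_pos: [0.4656, -0.2518, 0.0147]
ee_rot: [-0.0, -0.086, 0.996, 0.0]
wrist_force: [0.5, -0.2, 0.2]
finger_gap: 0.0295
```

Call:
carry_out(series=[[0,0,0,0],[0,0,0,0],[0,0,0,0]])

```text
clock: 11.12
ee_pos: [0.4657, -0.2519, 0.0147]
ee_rot: [0.0, -0.086, 0.996, -0.0]
wrist_force: [0.4, -0.4, -1.5]
finger_gap: 0.0254
```

Call:
carry_out(series=[[0,0,-2,0],[0,0,-5,0],[0,0,-9,0],[0,0,-13,0],[0,0,-16,0]])

```text
clock: 11.53
ee_pos: [0.4658, -0.2519, 0.1775]
ee_rot: [0.001, -0.086, 0.996, -0.001]
wrist_force: [1.2, -0.2, -3.1]
finger_gap: 0.0254
```

Run:
```python
from b import *
plan([*grip([.574,.066,.219],.135),.18],90+12.5)
```

```text
shift cm [-29.62  30.07  -0.25] turn -2.6 rows>= 10.12 j6 -2.38 t 11.53
```

Call:
carry_out(series=[[-1.4,1.4,0,0],[-3.6,3.6,0,0],[-6,6,0,0],[-8.4,8.4,0,0],[-10.8,10.8,0,0]])

```text
clock: 11.95
ee_pos: [0.5536, -0.1254, 0.1744]
ee_rot: [-0.0, -0.086, 0.996, 0.0]
wrist_force: [-0.1, -0.1, -2.5]
finger_gap: 0.0257
```

Call:
carry_out(series=[[-2.4,2.4,0,0],[-4.8,4.8,0,0],[-7.2,7.2,0,0],[-9.6,9.6,0,0],[-12,12,0,0]])

```text
clock: 12.37
ee_pos: [0.6512, 0.0137, 0.174]
ee_rot: [-0.001, -0.087, 0.996, 0.0]
wrist_force: [1.0, 0.1, -2.5]
finger_gap: 0.0257
```

Call:
carry_out(series=[[-2.4,2.6,0,0],[-4.4,4.7,0,-1],[-5.9,6.2,-0.2,-2],[-6.8,7.2,-0.2,-2.6],[-6.8,7.2,-0.2,-2.6]])

```text
clock: 12.78
ee_pos: [0.7059, 0.0978, 0.1753]
ee_rot: [-0.001, -0.111, 0.994, 0.001]
wrist_force: [-0.6, -0.1, -2.5]
finger_gap: 0.0253
```

Call:
carry_out(series=[[0,0,0,0],[0,0,0,0],[0,0,0,0]])

```text
clock: 13.03
ee_pos: [0.705, 0.0936, 0.1766]
ee_rot: [-0.0, -0.108, 0.994, -0.0]
wrist_force: [0.2, 0.6, -2.5]
finger_gap: 0.0258
```

Run:
```python
from b import *
s=robot.read_state(); print(s['ee_pos'],s['ee_rot'])
f=grab('wrist'); p=[.574,.066,.219]
def W(p,lx,ly,z): return [*grip(p,lx,ly),z]
jaw=2*np.arctan2(s['ee_rot'][2],s['ee_rot'][1]); print('yaw',jaw-np.pi)
print('block',w2p(f,[W(p,x,y,.02) for x in(-.034,.084) for y in(-.034,.084)]).round(1).tolist())
print('pocket', w2p(f,[W(p,x,y,.02) for x,y in((-.0155,-.0155),(-.0155,.0655),(.0155,.0655),(.0155,.0155))]).round(1).tolist())
y=(jaw-np.pi+1.57)%3.14159-1.57; b=[*grip([*s['ee_pos'][:2],y],-.038),y]; print('b',b)
print('bar',w2p(f,[W(b,xx,yy,s['ee_pos'][2]+.013) for xx,yy in((-.013,-.013),(-.013,.063),(.013,.063))]).round(1).tolist())
cv2.imwrite('pics/w8.png',cv2.resize(f['frame'][20:270,130:450,::-1],(800,625)))
cv2.imwrite('pics/w8.png',cv2.resize(f['frame'][30:270,130:450,::-1],(800,600)))
```

```text
[0.70501088 0.09356554 0.17656852] [-4.34354817e-04 -1.08386375e-01  9.94108746e-01 -8.41479745e-05]
yaw 0.21719945846443878
block [[227.7, 22.6], [343.0, 22.4], [231.7, 139.9], [333.8, 139.7]]
pocket [[246.1, 43.0], [323.6, 42.8], [321.7, 75.2], [275.3, 75.3]]
b [np.float64(0.667903694279425), np.float64(0.0853766990666081), np.float64(0.21719945846443878)]
bar [[235.4, 166.5], [373.7, 166.4], [368.2, 210.9]]
```

View pics/w8.png

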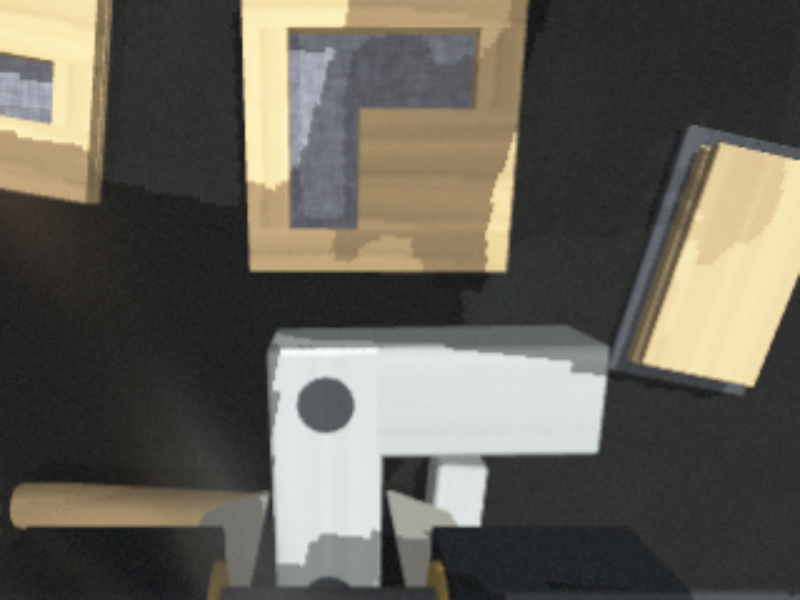

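Run:
```python
from b import *
plan([.6091,.0718,.05],90+12.5)
```

```text
shift cm [ 9.84 -0.05 12.68] turn -0.1 rows>= 3.85 j6 -1.76 t 13.08
```

Call:
carry_out(series=[[2,0,1,0],[4.5,0,3,0],[7,0,6,0],[9,0,9,0],[9.8,0,11,0]])

```text
clock: 13.5
ee_pos: [0.6056, 0.0722, 0.0648]
ee_rot: [-0.002, -0.108, 0.994, 0.0]
wrist_force: [-1.0, 0.9, -3.2]
finger_gap: 0.0258
```

Call:
carry_out(series=[[0,0,1,0],[0,0,1.5,0],[0,0,1.5,0],[0,0,1.5,0]])

```text
clock: 13.83
ee_pos: [0.6116, 0.0733, 0.0529]
ee_rot: [0.001, -0.109, 0.994, -0.0]
wrist_force: [-0.3, 0.4, -2.2]
finger_gap: 0.0252
```

Run:
```python
from b import *
f=grab('wrist');print(robot.read_state()['ee_pos'])
plan([.6091,.0718,.0235],90+12.5)
cv2.imwrite('pics/w9.png',cv2.resize(f['frame'][60:300,100:420,::-1],(800,600)))
```

```text
[0.61166997 0.07343708 0.05317819]
 shift cm [ 0.3  -0.1   2.97] turn 0.0 rows>= 0.72 j6 -1.79 t 13.88
```

View pics/w9.png

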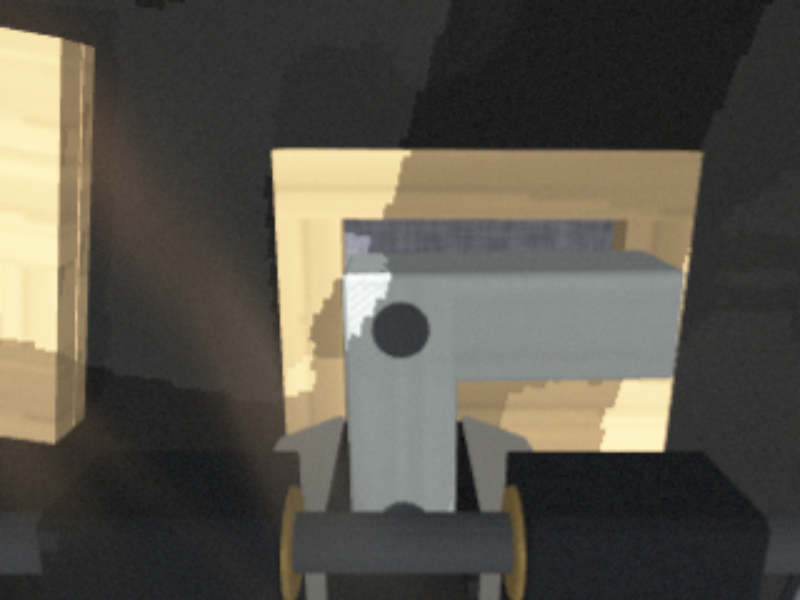

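Call:
carry_out(series=[[0.2,-0.07,0,0],[0.2,-0.07,0.6,0],[0.2,-0.07,1.2,0],[0.2,-0.07,1.8,0],[0.2,-0.07,1.8,0]])

```text
clock: 14.3
ee_pos: [0.6072, 0.0723, 0.0321]
ee_rot: [-0.001, -0.109, 0.994, 0.0]
wrist_force: [0.4, -0.7, -3.3]
finger_gap: 0.0255
```

Call:
carry_out(series=[[0,0,0.3,0],[0,0,0.6,0],[0,0,0.8,0],[0,0,0.9,0],[0,0,0.9,0]])

```text
clock: 14.72
ee_pos: [0.6079, 0.0724, 0.0245]
ee_rot: [-0.0, -0.109, 0.994, 0.0]
wrist_force: [-0.5, -0.3, -2.3]
finger_gap: 0.0256
```

Call:
carry_out(series=[[-0.05,0,0.1,0],[-0.05,0,0.1,0]])

```text
clock: 14.88
ee_pos: [0.6086, 0.0725, 0.0237]
ee_rot: [0.0, -0.109, 0.994, 0.0]
wrist_force: [-0.1, -0.6, -1.5]
finger_gap: 0.0252
```

Call:
carry_out(series=[[0,0,0,0],[0,0,0,0],[0,0,0,0],[0,0,0,0],[0,0,0,0]], fingers=0)

```text
clock: 15.3
ee_pos: [0.6087, 0.0725, 0.024]
ee_rot: [0.0, -0.109, 0.994, 0.0]
wrist_force: [-0.7, 0.9, 0.0]
finger_gap: 0.0542
```

Call:
carry_out(series=[[0,0,-2,0],[0,0,-5,0],[0,0,-9,0],[0,0,-13,0],[0,0,-16.5,0]])

```text
clock: 15.72
ee_pos: [0.6086, 0.0725, 0.1914]
ee_rot: [0.001, -0.109, 0.994, -0.0]
wrist_force: [1.3, 0.5, 0.4]
finger_gap: 0.088
```

Run:
```python
from b import *
print(robot.read_state()['ee_pos'])
wfit('L seated',L(),[.5725,.0641,.218],.008,'w10.png',m=metal([.58,.065]))
plan([.455,-.016,.19],90+np.degrees(.405))
```

```text
[0.60860296 0.07249396 0.19144695]
L seated [0.5748 0.0655 0.2279] 0.201
 shift cm [17.24 -5.24  0.71] turn -10.7 rows>= 4.32 j6 -1.8 t 15.77
```

Call:
carry_out(series=[[2.5,-1,0,-2],[5,-2.5,0.2,-4],[8,-4,0.4,-7],[10.5,-5,0.5,-9],[11.2,-5.2,0.5,-10.7]])

```text
clock: 16.18
ee_pos: [0.5073, -0.0042, 0.1834]
ee_rot: [-0.001, -0.201, 0.98, 0.0]
wrist_force: [0.4, 1.1, -0.4]
finger_gap: 0.0919
```

Call:
carry_out(series=[[0,0,0,0],[0,0,0,0],[0,0,0,0]])

```text
clock: 16.43
ee_pos: [0.5113, -0.0023, 0.1839]
ee_rot: [0.001, -0.201, 0.98, -0.0]
wrist_force: [0.4, 0.7, 0.4]
finger_gap: 0.0916
```

Run:
```python
from b import *
print(robot.read_state()['ee_pos'])
x=wfit('board',BOARD,[.457,-.015,.405],0,'w11.png',m=woodm([.457,-.015]))
plan([*x[:2],.004],90+np.degrees(x[2]))
```

```text
[ 0.51129398 -0.00229751  0.18386286]
board [ 0.4572 -0.0156  0.4033] 0.745
 shift cm [ 5.52  0.91 17.97] turn 0.1 rows>= 4.51 j6 -2.13 t 16.48
```

View pics/w11.png

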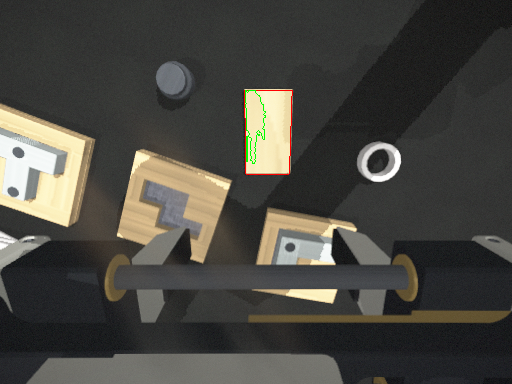

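Call:
carry_out(series=[[2,0.3,3,0],[4,0.6,7,0],[5.5,0.9,11,0],[5.5,0.9,14.5,0],[5.5,0.9,16.5,0]])

```text
clock: 16.9
ee_pos: [0.454, -0.0152, 0.0153]
ee_rot: [-0.002, -0.201, 0.98, 0.001]
wrist_force: [0.9, 0.0, -0.5]
finger_gap: 0.092
```

Call:
carry_out(series=[[0,0,0.5,0],[0,0,0.9,0],[0,0,0.9,0],[0,0,0.9,0]])

```text
clock: 17.23
ee_pos: [0.4578, -0.016, 0.0108]
ee_rot: [0.001, -0.201, 0.98, -0.0]
wrist_force: [0.4, 0.3, 0.3]
finger_gap: 0.0918
```

Run:
```python
from b import *
print(robot.read_state()['ee_pos'])
plan([.4572,-.0156,.004],90+np.degrees(.4033))
```

```text
[ 0.45775944 -0.01597256  0.01075043]
 shift cm [0.04 0.06 0.67] turn 0.1 rows>= 0.16 j6 -2.18 t 17.23
```

Call:
carry_out(series=[[0.04,0.05,0.3,0],[0.04,0.05,0.6,0],[0.04,0.05,0.7,0],[0.04,0.05,0.7,0]])

```text
clock: 17.57
ee_pos: [0.4559, -0.0157, 0.0029]
ee_rot: [0.0, -0.201, 0.98, -0.0]
wrist_force: [-0.3, 0.2, 0.0]
finger_gap: 0.0917
```

Call:
carry_out(series=[[0,0,0,0],[0,0,0,0],[0,0,0,0],[0,0,0,0],[0,0,0,0]], fingers=255, grip_force=25)

```text
clock: 17.98
ee_pos: [0.4559, -0.0157, 0.0028]
ee_rot: [0.0, -0.201, 0.98, 0.0]
wrist_force: [-0.2, -0.0, -0.7]
finger_gap: 0.0627
```

Call:
carry_out(series=[[0,0,0,0],[0,0,0,0],[0,0,0,0],[0,0,0,0]])

```text
clock: 18.32
ee_pos: [0.4558, -0.0157, 0.0027]
ee_rot: [0.0, -0.201, 0.98, 0.0]
wrist_force: [-0.0, -0.4, 0.3]
finger_gap: 0.0555
```

Call:
carry_out(series=[[0,0,-2,0],[0,0,-5,0],[0,0,-9,0],[0,0,-13,0],[0,0,-17,0]])

```text
clock: 18.73
ee_pos: [0.4551, -0.0155, 0.1743]
ee_rot: [-0.0, -0.201, 0.98, 0.0]
wrist_force: [0.5, 0.3, -0.8]
finger_gap: 0.0555
```

Run:
```python
from b import *
plan([.725,.265,.18],90)
```

```text
shift cm [-35.87  15.14  -0.58] turn 23.2 rows>= 9.34 j6 -2.18 t 18.73
```

Run:
```python
from b import *
plan([.69,.12,.18],90)
```

```text
shift cm [-26.93   3.19  -0.58] turn 23.2 rows>= 6.51 j6 -2.18 t 18.73
```

Call:
carry_out(series=[[-1.5,0.1,0,0],[-4,0.4,0,0],[-7,0.8,0,0],[-10,1.2,0,0],[-13,1.6,0,0]])

```text
clock: 19.15
ee_pos: [0.5698, 0.051, 0.1727]
ee_rot: [-0.0, -0.201, 0.98, 0.0]
wrist_force: [-0.0, -0.2, -0.2]
finger_gap: 0.0553
```

Call:
carry_out(series=[[-3.5,0.4,-0.1,5],[-7,0.8,-0.3,10],[-10,1.2,-0.5,15],[-12.5,1.5,-0.6,20],[-13.9,1.6,-0.6,23.2]])

```text
clock: 19.57
ee_pos: [0.692, 0.1216, 0.1779]
ee_rot: [0.0, 0.001, 1.0, 0.0]
wrist_force: [0.3, -0.4, -0.2]
finger_gap: 0.0551
```

Call:
carry_out(series=[[0,0,0,0],[0,0,0,0],[0,0,0,0]])

```text
clock: 19.82
ee_pos: [0.6895, 0.1193, 0.1782]
ee_rot: [-0.001, -0.001, 1.0, -0.0]
wrist_force: [0.4, -0.7, -0.5]
finger_gap: 0.0553
```

```bash
sed -i 's/h\[...,1\]>60)&(h\[...,2\]>70)/h[...,1]>30)\&(h[...,2]>60)/' fit.py
python3 - <<'E'
from b import *
s=robot.read_state();print(s['ee_pos'],s['ee_rot'])
f=grab('wrist'); m=wood(f,[.612,.265]).astype(float)
pf=lambda p:[box(-50,50,-28,28,6,max(10,p[3]*1000))]
x,e=fit([(f,m)],None,[.612,.265,0,.028],0,pf); print('pile',np.round(x,4),round(e,3))
im=f['frame'][:,:,::-1].copy(); r=(render(f,pf(x),x,0)>.5).astype(np.uint8)
for k,col in((r,(0,0,255)),(m.astype(np.uint8),(0,255,0))):
    cv2.drawContours(im,cv2.findContours(k,cv2.RETR_LIST,cv2.CHAIN_APPROX_NONE)[0],-1,col,1)
cv2.imwrite('pics/w12.png',im); np.savez('pile.npz',m=m,frame=f['frame'],**{k:f[k] for k in('vertical_fov','cx','cy','D','T')})
E
```

```text
[0.68947236 0.1192801  0.17822227] [-8.21343824e-04 -8.59364808e-04  9.99999286e-01 -1.20314614e-04]
pile [0.6148 0.267  0.0173 0.0239] 0.014
```

View pics/w12.png

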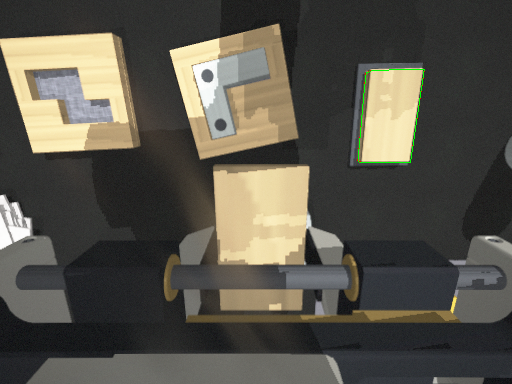

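Run:
```python
from b import *
f=dict(np.load('pile.npz')); s=[.6895,.1193,.1782]
print('far edge pred (cols 214,309 row ~166 top face seen)',w2p(f,[[s[0]-.05+.0012,s[1]+y,s[2]+.005] for y in(-.028,.028)]).round(1).tolist())
plan([.6136,.267,.065],91)
```

```text
far edge pred (cols 214,309 row ~166 top face seen) [[210.8, 168.0], [307.2, 168.1]]
 shift cm [ 7.56 14.8  11.37] turn -0.9 rows>= 4.83 j6 -1.51 t 19.87
```

Call:
carry_out(series=[[1,2,0,0],[2.5,5,0.5,0],[4.2,8.2,1.5,-0.5],[5.8,11.3,3,-0.9],[6.9,13.5,4.5,-0.9]])

```text
clock: 20.28
ee_pos: [0.6194, 0.2565, 0.1345]
ee_rot: [0.0, -0.009, 1.0, 0.001]
wrist_force: [0.7, -0.5, -1.4]
finger_gap: 0.0552
```

Call:
carry_out(series=[[0.6,1.1,1.5,0],[0.6,1.1,3,0],[0.6,1.1,4.5,0],[0.6,1.1,5.5,0],[0.6,1.1,6,0]])

```text
clock: 20.7
ee_pos: [0.6142, 0.2648, 0.0726]
ee_rot: [-0.001, -0.008, 1.0, -0.0]
wrist_force: [0.1, -0.4, 0.2]
finger_gap: 0.055
```

Call:
carry_out(series=[[0,0,0,0],[0,0,0,0],[0,0,0,0]])

```text
clock: 20.95
ee_pos: [0.6159, 0.2654, 0.0749]
ee_rot: [0.001, -0.008, 1.0, 0.0]
wrist_force: [0.3, -0.1, -0.8]
finger_gap: 0.0557
```

Run:
```python
from b import *
s=robot.read_state();print(s['ee_pos'],s['wrist_force'])
plan([.614,.2662,.04],91)
```

```text
[0.6158939  0.26542552 0.07488276] [ 0.31784347 -0.11686204 -0.77449836]
 shift cm [0.19 0.08 3.49] turn -0.1 rows>= 0.84 j6 -1.29 t 20.95
```

Call:
carry_out(series=[[0.1,0.08,0.7,0],[0.1,0.08,1.5,0],[0.1,0.08,2.2,0],[0.1,0.08,2.9,0],[0.1,0.08,3.3,0]])

```text
clock: 21.37
ee_pos: [0.6135, 0.2662, 0.039]
ee_rot: [-0.001, -0.008, 1.0, -0.0]
wrist_force: [-0.2, 0.4, -1.4]
finger_gap: 0.0553
```

Call:
carry_out(series=[[0,0,0.2,0],[0,0,0.4,0],[0,0,0.6,0],[0,0,0.7,0],[0,0,0.7,0]])

```text
clock: 21.78
ee_pos: [0.6142, 0.2665, 0.0337]
ee_rot: [0.0, -0.008, 1.0, 0.0]
wrist_force: [-0.4, -0.9, -1.3]
finger_gap: 0.0552
```

Board underside is near z 0.031; I'll lower it in small steps and watch the force.

Call:
carry_out(series=[[0,0,0.1,0],[0,0,0.2,0],[0,0,0.3,0],[0,0,0.3,0]])

```text
clock: 22.12
ee_pos: [0.6141, 0.2664, 0.0306]
ee_rot: [-0.0, -0.008, 1.0, 0.0]
wrist_force: [1.3, -0.0, -0.9]
finger_gap: 0.0556
```

Call:
carry_out(series=[[0,0,0.1,0],[0,0,0.2,0],[0,0,0.2,0]])

```text
clock: 22.37
ee_pos: [0.6141, 0.2664, 0.0285]
ee_rot: [-0.0, -0.008, 1.0, -0.0]
wrist_force: [0.2, -0.6, -1.4]
finger_gap: 0.0556
```

Call:
carry_out(series=[[0,0,0.05,0],[0,0,0.1,0],[0,0,0.1,0]])

```text
clock: 22.62
ee_pos: [0.6142, 0.2664, 0.0277]
ee_rot: [-0.0, -0.008, 1.0, 0.0]
wrist_force: [1.0, -0.2, -0.4]
finger_gap: 0.0555
```

Call:
carry_out(series=[[0,0,0.05,0],[0,0,0.1,0],[0,0,0.1,0]])

```text
clock: 22.87
ee_pos: [0.6141, 0.2664, 0.0266]
ee_rot: [-0.0, -0.008, 1.0, 0.0]
wrist_force: [-0.3, -0.9, -1.4]
finger_gap: 0.0556
```

Call:
carry_out(series=[[0,0,0.05,0],[0,0,0.1,0],[0,0,0.1,0]])

```text
clock: 23.12
ee_pos: [0.6142, 0.2664, 0.0257]
ee_rot: [0.0, -0.008, 1.0, 0.0]
wrist_force: [0.2, 0.5, -0.0]
finger_gap: 0.0558
```

Call:
carry_out(series=[[0,0,0.05,0],[0,0,0.1,0],[0,0,0.1,0]])

```text
clock: 23.37
ee_pos: [0.6142, 0.2664, 0.0256]
ee_rot: [0.0, -0.008, 1.0, 0.0]
wrist_force: [-3.1, -0.1, 4.8]
finger_gap: 0.0558
```

Call:
carry_out(series=[[0,0,0.05,0],[0,0,0.1,0],[0,0,0.1,0]])

```text
clock: 23.62
ee_pos: [0.6142, 0.2665, 0.0256]
ee_rot: [0.0, -0.008, 1.0, 0.0]
wrist_force: [-4.0, -1.6, 10.4]
finger_gap: 0.0555
```

Call:
carry_out(series=[[0,0,-0.1,0],[0,0,-0.15,0]])

```text
clock: 23.78
ee_pos: [0.6144, 0.2665, 0.0257]
ee_rot: [0.0, -0.008, 1.0, 0.0]
wrist_force: [0.2, 0.9, 0.0]
finger_gap: 0.0554
```

Call:
carry_out(series=[[0,0,0,0],[0,0,0,0],[0,0,0,0],[0,0,0,0],[0,0,0,0]], fingers=0)

```text
clock: 24.2
ee_pos: [0.6141, 0.2664, 0.025]
ee_rot: [-0.0, -0.008, 1.0, -0.0]
wrist_force: [-0.2, 0.5, 0.6]
finger_gap: 0.0842
```

Call:
carry_out(series=[[0,0,-1,0],[0,0,-3,0],[0,0,-6,0],[0,0,-10,0],[0,0,-14,0]])

```text
clock: 24.62
ee_pos: [0.6135, 0.2663, 0.1668]
ee_rot: [-0.001, -0.008, 1.0, -0.0]
wrist_force: [1.1, 1.4, 1.4]
finger_gap: 0.0917
```

Call:
carry_out(series=[[-1,-3.5,-0.5,0],[-2,-7,-1,0],[-3,-10.5,-1,0],[-4,-12.5,-1,0],[-4,-12.5,-1,0]])

```text
clock: 25.03
ee_pos: [0.658, 0.1371, 0.1762]
ee_rot: [0.001, -0.006, 1.0, -0.001]
wrist_force: [-0.2, 0.0, 0.4]
finger_gap: 0.0919
```

Run:
```python
from b import *
s=robot.read_state();print(s['ee_pos'],s['clock'])
f=grab('wrist','w13.png')
m=wood(f,[.614,.266]).astype(float)
pf=lambda p:[box(-50,50,-28,28,6,max(10,p[3]*1000))]
x,e=fit([(f,m)],None,[.614,.266,0.01,.03],0,pf); print('stack',np.round(x,4),round(e,3))
wfit('L seated',L(),[.5725,.0641,.218],.008,None,m=metal([.58,.065],75))
fs={c:grab(c) for c in('top','scene')}
for n,p,P in(('bracket_l',[.5725,.0641,.218],L()),('bracket_t',[.586,-.268,.02],T())):
  for c in fs:
    q=tr(n,c,fs[c],p[:2])
    if q is not None: print(n,c,[np.round(v,4) for v in fit([(fs[c],q)],P,p,.008)])
cv2.imwrite('pics/w14.png',np.hstack([cv2.resize(f['frame'],(400,300)),cv2.resize(fs['scene']['frame'][110:290,150:390],(400,300))])[:,:,::-1])
```

```text
[0.6579979  0.13711    0.17621778] 25.0333
stack [0.6148 0.2673 0.0164 0.0358] 0.016
L seated [0.5728 0.0645 0.2223] 0.341
bracket_l top [array([0.5746, 0.0633, 0.2335]), np.float64(0.275)]
bracket_l scene [array([0.5696, 0.0632, 0.2155]), np.float64(0.3001)]
bracket_t top [array([ 5.868e-01, -2.702e-01, -3.000e-04]), np.float64(0.1131)]
bracket_t scene [array([ 0.586 , -0.2713,  0.0098]), np.float64(0.0866)]
```

View pics/w14.png

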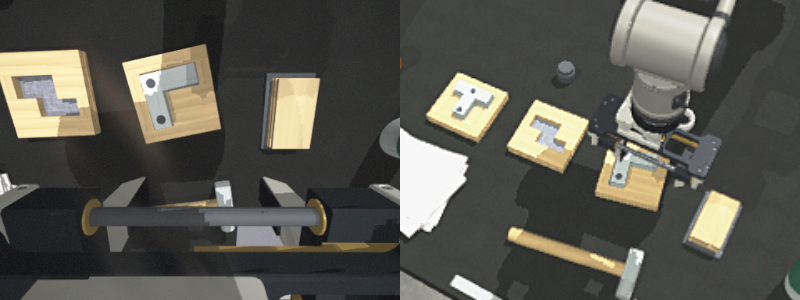

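```bash
python3 -c "
from station import robot
s=robot.read_state(); print(s['clock'],s['qvel'].round(3)); print(robot.sign_off())"
```

```text
25.4333 [-0.004  0.003 -0.001 -0.    -0.004 -0.002]
the job is handed in; nothing more can be done
None
```

I put both brackets in their nests and laid the board on the pile. I handed the job in at 25.4 s on the robot's clock; no verdict is reported.

- **T bracket:** it went into the T pocket without contact force. A close look afterwards put it at (0.586, -0.268), within about 2 mm of the pocket point. The top and scene cameras agreed to about 3 mm.
- **L bracket:** it was let go about 1 mm above the L pocket's floor, with no contact force. The pictures show it lying flat in the pocket. The later mask fits were poor because of shadows and hidden parts (overlap error 0.2 to 0.34), but they still fell within about 3 mm and 0.02 rad of the pocket point.
- **Board:** I lowered it in 1 mm steps and felt contact at about 10 N. I then eased the arm off and opened the fingers. The last fit of pile and board together gave (0.615, 0.267), yaw 0.016. The pile alone had given (0.615, 0.267), yaw 0.017, so the edges are in line. Its top at about 0.036 m was 4 mm higher than the camera estimate of the pile (0.024 m) plus the 8 mm board. The height felt at contact fits the camera estimate better.
- **Other things:** the third nest is empty. I did not measure the bystanders again at the end, but no move came near them and no stray contact force showed. The gripper was clear of everything at hand-in.

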